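# Level the soldering table with its screw jack

### The arm

A 7-joint arm with a two-finger parallel gripper is mounted at the origin on a cart in front of the work surface, level with it; the furniture and walls round the work are solid. World frame = base frame: x ahead of the robot, y to its left, z up, the work surface at z = 0. Lengths are in m, angles in rad, forces in N, time in s.
With the tool pointing down it reaches from about 0.425 to 0.95 m from the base axis. Payload 4.7 kg.
Tool frame: the origin (TCP) lies on the centre line of the jaws, within the pads' length; the fingertips stand robot.nose_length ahead of it and the grasp point (between the pads) lies 8 mm behind it (robot.nose_length is the distance from the TCP to the fingertips, in m); z points along the fingers, x is the direction in which the jaws open and shut, and the axes are right-handed (so a half turn about z gives the same grasp; the last joint's range is limited). The gripper opens to 85 mm and grips with 20 to 120 N. Pads are 22 mm wide; open, the fingers measure 114 mm over their backs; the gripper's body (76 mm by 85 mm) begins 54 mm behind the grasp point. The pads swing forward as they close: fully open they stand 13 mm farther back than shut.
Start: joints at [-1.288, 0.469, -0.049, 1.532, 0.024, 1.141, -0.082], TCP at [0.207, 0.642, 0.221] pointing down, gripper open.
Joint ranges: [-2.59, 2.59], [-0.33, 1.99], [-1.39, 1.29], [0.1, 2.45], [-1.04, 4.18], [0.21, 1.99], [-2.66, 2.66]. Speed limits (rad/s): [2.57, 2.57, 3.14, 3.14, 3.14, 3.14, 3.14].

### API

Orientations are given as [roll, pitch, yaw] about the fixed x, y, z axes, in that order (R = Rz(yaw) Ry(pitch) Rx(roll)).
In Python, from plant import robot gives the robot as it stands. Calls block until the motion is done:
- robot.goto(position, orientation): joint-space move of the TCP to a pose.
- robot.move_straight(position, vel=0.15, attitude=None, contact_N=None): straight line of the TCP; attitude=None keeps the orientation; vel is the mean speed in m/s. With contact_N (N) it stops when the force on the tool has changed by that much, and returns True; else False.
- robot.move_joints(angles): joint-space move.
- robot.grip(opening, strength=None): opening from 0.0 (shut) to 1.0 (fully open); strength is the grip in N (None keeps the last); returns when the fingers have stopped.
- robot.sleep(seconds).
- robot.inverse_kinematics(position, orientation): joint angles nearest the present ones, or None.
- robot.sense(): the state.
- robot.grab_frame(name): name is "scene" or "top"; returns a dict with "image" (400x640x3 uint8, red, green, blue), "range_z" (400x640 float32, m along the optical axis (not along the pixel's ray), 0 where there is no reading), "fx", "fy", "cx", "cy" (pixels), "R" (3x3) and "t" (3): a world point X has camera coordinates R X + t. Camera axes: x right, y down, z forward; pixel columns grow to the right and rows downward; lengths in m; the calibration is good to about 2 mm. A picture is of the moment at which its call begins.
A pose or a line that the arm cannot do raises robot.IKError and nothing moves.
- robot.close_job(): hands the job in, once; it reports no verdict.
The state is a dict: "t": time; "joint_pos": joint angles; "joint_velocities": joint speeds; "effort": joint torques, N m; "tcp_pos": TCP position; "tcp_rot": TCP orientation; "wrist_force": force on the tool from outside, world axes, zero at the start; "torque": the same for the moment, N m; "opening": opening from 0.0 (shut) to 1.0 (fully open).
Only numpy, scipy, OpenCV 4.12 (cv2) and the standard library are available. Lean on these libraries where they do the work, as an engineer would, in place of code of your own. Each camera call takes 0.05 s, during which the arm holds its last target. There are 200 camera calls.

### The job

The small soldering table sags at its jack end, so solder would run off the work. Flip the jack's drive cover right over so that it stays open, stand the loose crank handle fully down on the square drive, and wind the jack up by the crank until the table lies level. Leave the crank seated on the drive and the cover open, and do not disturb the other things lying about.

Things in the scene. Friction and masses are not known exactly. Their poses are not given: they have to be found in the camera images.
- jack_base: Grey cast base fixed to the grey table, 290 x 96 x 14 mm: a screw jack at one end, pivot ears at the other. Origin: on the jack screw's upright axis, at the table top (z = 0); x runs level from the jack to the pivot, z up. The jack's frame stands over the origin: two posts under a bridge block, 48 mm along x, 92 mm along y, top 106 mm up.
- solder_table (a joint): Tilt (rad) of the soldering table, an aluminium plate 218 x 96 x 8 mm hinged 234 mm from the screw and carried by the jack's nut at its other end. 0: level, top 78 mm above the grey table; negative: jack end low (starts between -0.115 and -0.06); positive: too high. A copper fixture is bolted on it (top 117 mm up). Its level is set only by the jack.
- bridge_top (a point): Top of the boss (27 mm across) round the drive's foot, on the screw's axis, 110 mm above the grey table. The jack: right-hand screw of 8 mm lead. Turning the drive clockwise seen from above raises the table's jack end 8 mm, or 0.040 rad of tilt, a full turn; turning back lowers it. It takes 0.06 to 0.15 N m and stays where it is left (self-locking).
- drive_tip (a point): Centre of the top end of the jack's steel drive, an upright 14 x 14 mm square on the screw's axis that rises 36 mm above the boss to 146 mm above the grey table, its top 8 mm tapered to 8 x 8 mm. The point turns with the drive; its x and y axes are normal to the flats. Hidden under the cover at first.
- drive_cover (a joint): Angle (rad) of the flip cover, a grey plastic cap 44 (along the base's x) x 34 (along its y) x 45 mm, open below, that stands over the drive from 108 to 154 mm above the grey table. 0: shut; 2.6: fully open on its stop, hanging outside the bridge, clear of the crank. Light; it falls open by itself from about 0.9 on and falls shut below about 0.5.
- cover_hinge (a point): Middle of the cover's hinge line, which runs along the base's y at the outer edge of the bridge: 25 mm from the screw's axis, on the side away from the soldering table, 108.5 mm above the grey table. The cover swings up and over, away from the soldering table (to the base's -x).
- cover_mid (a point): Centre of the cover's cap; shut, it is 23 mm from the hinge line along the base's x and 22.5 mm above it, and it moves with the cover. The cap's two side faces, 34 mm apart along the base's y, are free to be pinched from above.
- crank_hub (a point): Loose crank handle, dark steel, 0.4 kg, standing on its socket on the grey table. Site: on the axis of its round hub, half-way up the 76 mm, so 38 mm above the socket's mouth. Hub 40 mm across at the foot (10 mm high), then 34 mm, and 30 mm from 41 mm above the mouth up (the place to grip). A flat arm (14 wide, 41 to 51 mm above the mouth) runs along the point's +x to the knob.
- crank_mouth (a point): Centre of the crank's socket mouth, the hub's underside: a square socket 17 x 17 mm, 38 mm deep, open below, its sides along the point's x and y axes, so that it goes on the drive in four ways. Fully seated, the mouth rests on the boss at bridge_top. Standing on the grey table it is at z = 0.
- knob_mid (a point): Middle of the crank's black knob, a free-spinning upright sleeve 20 mm across and 42 mm high on the arm's end: 60 mm from the hub's axis, 77.5 mm above the socket's mouth. As it spins on its pin, it can be held while it is carried round; this point's own x and y spin with it.
- solder_stick: Bystander: grey bar 12 x 100 x 8 mm lying on the grey table.
- tweezers: Bystander: steel tweezers 124 mm long lying on the grey table.
- foam_block: Bystander: small tan and white block 19 x 26 x 14 mm.

How it is judged:
On the way, in this order (a step that is already met when the one before it is completed fails the run):
1. the drive cover is flipped right over and stays open on its stop (value of joint drive_cover above 2.2 rad), for 0.2 s.
2. the crank is fully down on the drive square, upright (z of crank_mouth in the frame of bridge_top below 0.006 m and horizontal distance between crank_mouth and bridge_top below 0.005 m and angle between crank_hub's own z axis and vertical below 0.12 rad and value of joint drive_cover above 2.2 rad), for 0.2 s.
3. with the crank on the drive, the table is wound up to level (z of crank_mouth in the frame of bridge_top below 0.006 m and horizontal distance between crank_mouth and bridge_top below 0.005 m and angle between crank_hub's own z axis and vertical below 0.12 rad and value of joint solder_table between -0.0125 and 0.0125 rad), for 0.2 s.
At the end, for the whole second after the job is handed in: The soldering table is level within 0.0125 rad (0.7 degrees, 2.5 mm at the jack end) and stays so; the crank is still seated on the drive (mouth less than 6 mm above the boss and less than 5 mm off the axis, upright within 0.12 rad) and the cover still open (more than 2.2 rad) (all of step 3 and value of joint drive_cover above 2.2 rad); the robot touches nothing.
It fails at once if one of the bystanders is moved more than 30 mm (distance of any of solder_stick, tweezers, foam_block from where it was at the start of the episode above 0.03 m).
It also fails if it takes over 72 s, if anything falls off the work surface, if the arm or the gripper's body presses on something with over 40 N, if the wrist force passes 120 N, or if a joint passes its speed limit or range.

## Working session

There is one attempt and no reset: what is moved stays moved. The work goes in short steps, each a Python script; the robot and the scene stay as the last script left them, time stands still between calls to the robot, and variables do not carry over. Pictures are saved under pics/ and viewed, about 8 in all and at most 12, crops included, and the job is handed in when it is done.

```bash
mkdir -p pics; ls; python3 - <<'E'
from plant import robot
import cv2, numpy as np
s=robot.sense(); print(s['t'],s['tcp_pos'],s['tcp_rot'],robot.nose_length)
ims=[]
for n in("scene","top"):
    f=robot.grab_frame(n); np.savez(f'/tmp/{n}0.npz',**f)
    print(n,f['fx'],f['fy'],f['cx'],f['cy'],'cam at',-f['R'].T@f['t'])
    cv2.imwrite(f'pics/{n}0.png',f['image'][:,:,::-1])
E
```

```text
pics
0.0 [0.20686777 0.64188795 0.21996523] [3.14153585e+00 1.93887725e-03 1.25905969e+00] 0.011
scene 473.765691050448 473.765691050448 317.087030924328 196.15963804075594 cam at [0.1745782  0.59256113 1.01309658]
top 470.8174564890968 470.8174564890968 329.03014751116456 199.13714611951917 cam at [ 0.35930438 -0.1235131   1.32204329]
```

View pics/scene0.png

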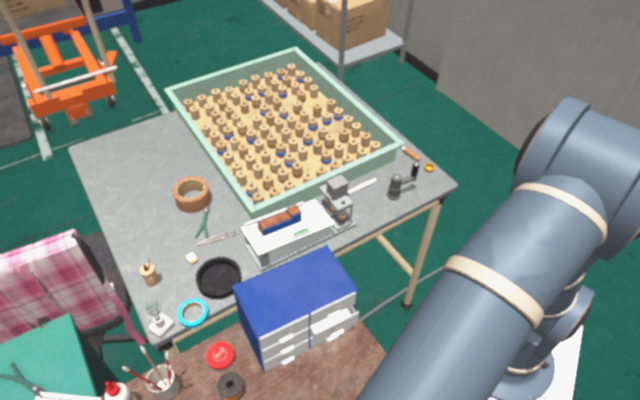

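View pics/top0.png

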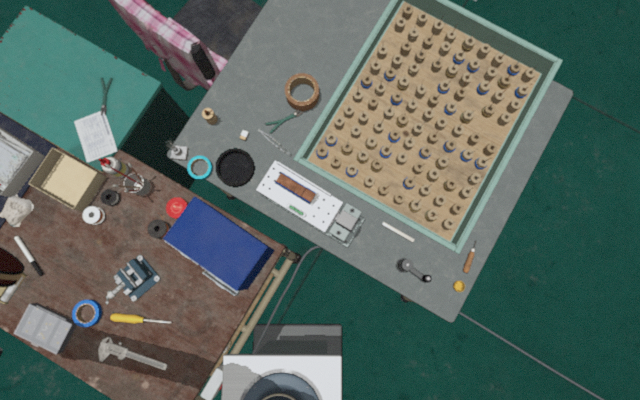

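The top view shows the jack cover at about (345,220), the plate running to (265,180), the crank hub at (403,264) with its knob at (427,278), and the solder stick at (398,232). Next I measure these from depth.

```bash
cat > cam.py <<'E'
import numpy as np
def cloud(f):
    v,u=np.mgrid[0:400,0:640]; z=f['range_z']
    P=np.stack([(u-f['cx'])/f['fx']*z,(v-f['cy'])/f['fy']*z,z],-1)
    return (P-f['t'])@f['R']
def proj(f,X):
    c=f['R']@np.asarray(X)+f['t']; return c[0]/c[2]*f['fx']+f['cx'],c[1]/c[2]*f['fy']+f['cy']
E
python3 - <<'E'
import numpy as np,cv2
from cam import *
for n,(u0,v0,u1,v1) in (('top',(240,140,450,300)),('scene',(220,150,430,260))):
    f=np.load(f'/tmp/{n}0.npz'); P=cloud(f)
    im=cv2.resize(f['image'][v0:v1,u0:u1],None,fx=3.8,fy=3.8,interpolation=cv2.INTER_CUBIC)
    cv2.imwrite(f'pics/crop_{n}.png',im[:,:,::-1])
    def st(name,box,lo,hi):
        a,b,c,d=box; Q=P[b:d,a:c].reshape(-1,3); Q=Q[(Q[:,2]>lo)&(Q[:,2]<hi)]
        r=cv2.minAreaRect(Q[:,:2].astype(np.float32)*1000)
        print(n,name,len(Q),'mean',Q.mean(0).round(4),'rect',np.round(r[0],1),np.round(r[1],1),round(r[2],1))
    if n=='top':
        st('cover',(315,190,375,250),.147,.165)
        st('bridge',(315,190,375,250),.099,.116)
        st('knob',(390,250,440,295),.088,.11)
        st('hubtop',(390,250,440,295),.068,.084)
        st('plate',(250,150,345,240),.055,.085)
        st('tablesurf',(370,240,390,260),-.02,.02)
    else:
        st('cover',(315,165,365,225),.147,.165)
        st('bridge',(315,165,365,225),.099,.116)
        st('knob',(380,150,430,205),.088,.11)
        st('hubtop',(380,150,430,205),.068,.084)
E
```

```text
top cover 237 mean [ 0.5012 -0.1688  0.1528] rect [ 501.2 -168.8] [43.9 33.7] 58.9
top bridge 407 mean [ 0.4995 -0.165   0.1058] rect [ 513.1 -134.9] [133.2  98.1] 71.1
top knob 48 mean [ 0.3581 -0.3791  0.0962] rect [ 357.8 -379.7] [17.8 16.8] 44.8
top hubtop 108 mean [ 0.3902 -0.3345  0.0752] rect [ 380.5 -352.4] [77.3 28.4] 59.3
top plate 2682 mean [ 0.5806 -0.0541  0.0709] rect [586.4 -43.1] [241.1 247.4] 0.5
top tablesurf 397 mean [ 0.4371 -0.2668 -0.001 ] rect [ 437.1 -266.9] [54.1 53.6] 89.9
scene cover 211 mean [ 0.4984 -0.1672  0.1533] rect [ 498.4 -168.8] [46.3 37.7] 57.9
scene bridge 334 mean [ 0.4894 -0.1537  0.1066] rect [ 499.4 -168.1] [54.6 92.7] 60.6
scene knob 42 mean [ 0.3579 -0.3775  0.0964] rect [ 405.1 -377.2] [117.7  16. ] 1.7
scene hubtop 127 mean [ 0.3903 -0.3484  0.0765] rect [ 417.9 -376.3] [ 81.9 121.5] 60.1
```

View pics/crop_top.png

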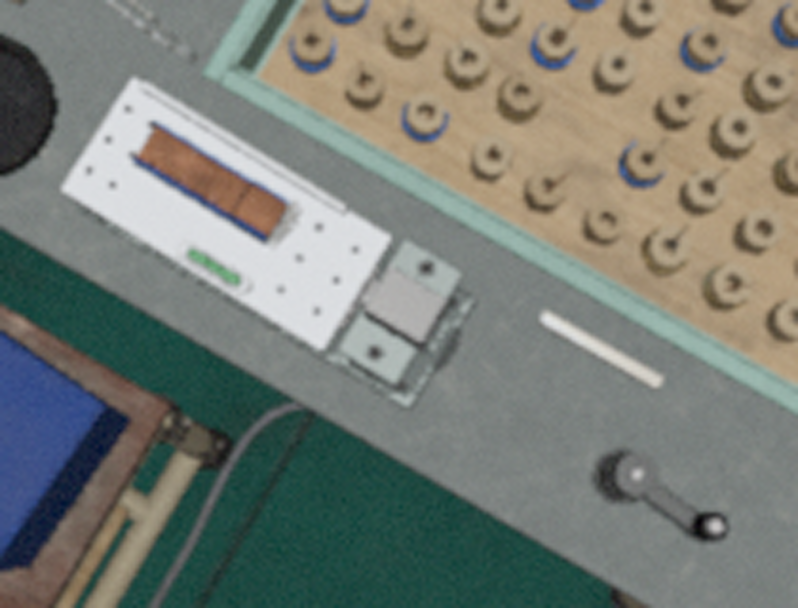

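```bash
cat > geo.py <<'E'
import numpy as np
from scipy.spatial.transform import Rotation as Rt
yaw=np.radians(59.0); bx=np.array([np.cos(yaw),np.sin(yaw),0]); by=np.array([-bx[1],bx[0],0]); ez=np.array([0,0,1.])
axis=np.array([.5012,-.1670,0]); hinge=axis-.025*bx+.1085*ez
def flip(th,k,yawt=yaw-np.pi/2,r=(.023,.0335)):
    """TCP pose for the cover at th, tool tilted k*th along with it."""
    R=Rt.from_rotvec(-by*th); g=hinge+R.apply(r[0]*bx+r[1]*ez)
    T=Rt.from_rotvec(-by*th*k)*Rt.from_euler('xyz',[np.pi,0,yawt])
    return g+.008*T.apply(ez), T.as_euler('xyz')
E
python3 - <<'E'
from plant import robot
from cam import *; from geo import *
for n in('top','scene'):
    f=np.load(f'/tmp/{n}0.npz'); P=cloud(f).reshape(-1,3)
    Q=P[(np.hypot(P[:,0]-.392,P[:,1]+.332)<.024)&(P[:,2]>.07)&(P[:,2]<.082)]
    c=(Q[:,:2].max(0)+Q[:,:2].min(0))/2
    K=P[(np.hypot(P[:,0]-.358,P[:,1]+.379)<.02)&(P[:,2]>.092)&(P[:,2]<.105)]
    print(n,len(Q),Q.mean(0).round(4),c.round(4),'knob',K.mean(0).round(4),np.degrees(np.arctan2(*(K.mean(0)-Q.mean(0))[[1,0]])),np.linalg.norm((K.mean(0)-Q.mean(0))[:2]))
    A=(P-axis)@np.stack([bx,by,ez],1)
    S=A[(A[:,0]>.03)&(A[:,0]<.23)&(np.abs(A[:,1])<.045)&(np.abs(A[:,2]-.07)<.018)]
    m=np.ones(len(S),bool)
    for _ in range(6):
        c=np.linalg.lstsq(np.c_[S[m,:2],np.ones(m.sum())],S[m,2],rcond=None)[0]; r=S@[-c[0],-c[1],1]-c[2]; m=np.abs(r)<.004
    print(' plate tilt',c[0],c[1],'h at pivot',c@[.234,0,1],m.sum())
    W=A[(A[:,0]>-.1)&(A[:,0]<.1)&(A[:,1]>.07)&(A[:,1]<.2)]; print(' tray max z',W[:,2].max() if len(W) else None)
for yt in(yaw-np.pi/2,yaw+np.pi/2):
  for k in(0,.5,1):
    print(round(yt,2),k,[None if (q:=robot.inverse_kinematics(*flip(t,k,yt))) is None else np.round(q,2).tolist() for t in(0,.6,1.2)])
E
```

```text
top 99 [ 0.3927 -0.3313  0.0751] [ 0.3924 -0.3315] knob [ 0.3579 -0.3797  0.0972] -125.62927750251643 0.05962911584615961
 plate tilt 0.08944654480715462 -0.0030362042088780197 h at pivot 0.07759177046640157 1601
 tray max z 1.3220432905059414
scene 81 [ 0.3899 -0.3297  0.0755] [ 0.3902 -0.331 ] knob [ 0.3555 -0.3777  0.0975] -125.66413032223 0.05900711545928866
 plate tilt 0.08744679374977947 -0.0027767064576033063 h at pivot 0.07888280499551373 1305
 tray max z 0.005905683634975869
-0.54 0 [[-0.51, 0.49, 1.01, 2.01, -0.53, 0.92, 0.24], [-0.45, 0.45, 0.96, 2.01, -0.47, 0.91, 0.22], [-0.37, 0.44, 0.91, 2.03, -0.45, 0.89, 0.24]]
-0.54 0.5 [[-0.51, 0.49, 1.01, 2.01, -0.53, 0.92, 0.24], [-0.17, 0.4, 0.8, 2.04, -0.73, 0.97, 0.53], [0.11, 0.49, 0.72, 2.05, -1.0, 1.18, 0.89]]
-0.54 1 [[-0.51, 0.49, 1.01, 2.01, -0.53, 0.92, 0.24], [0.07, 0.47, 0.72, 2.05, -1.0, 1.16, 0.84], [1.05, 0.69, -0.24, 1.98, -1.03, 1.27, 1.04]]
2.6 0 [[1.1, 0.62, -1.17, 1.93, 0.66, 1.05, 2.24], [1.15, 0.59, -1.17, 1.93, 0.64, 1.05, 2.3], [1.2, 0.6, -1.17, 1.95, 0.65, 1.04, 2.33]]
2.6 0.5 [[1.1, 0.62, -1.17, 1.93, 0.66, 1.05, 2.24], [-0.36, 0.54, 1.12, 2.05, -0.89, 1.11, -2.45], [0.11, 0.49, 0.72, 2.05, -1.0, 1.18, -2.25]]
2.6 1 [[1.1, 0.62, -1.17, 1.93, 0.66, 1.05, 2.24], [0.07, 0.47, 0.72, 2.05, -1.0, 1.16, -2.3], [1.05, 0.69, -0.24, 1.98, -1.03, 1.27, -2.1]]
```

```bash
python3 - <<'E'
from plant import robot
from cam import *; from geo import *
import cv2
s=robot.sense(); p=s['tcp_pos']
robot.move_straight([p[0],p[1],.30],vel=.2)
p0,r0=flip(0,0)
robot.goto([p0[0],p0[1],.27],r0)
robot.move_straight(p0,vel=.15)
robot.grip(.3,20); s=robot.sense(); print('grip',s['opening'],s['t'],s['wrist_force'])
for th in np.arange(.15,1.21,.15):
    p,r=flip(th,.3); robot.move_straight(p,vel=.1,attitude=r)
s=robot.sense(); print(s['t'],s['opening'],s['wrist_force'],s['tcp_pos'])
for n in('top','scene'):
    f=robot.grab_frame(n); np.savez(f'/tmp/{n}1.npz',**f)
f=np.load('/tmp/scene1.npz'); g=np.load('/tmp/top1.npz')
a=f['image'][120:270,260:430]; b=g['image'][140:290,260:430]
cv2.imwrite('pics/flip.png',cv2.resize(np.hstack([a,b]),None,fx=2.3,fy=2.3,interpolation=3)[:,:,::-1])
E
```

```text
grip 0.3900519937641605 5.25 [ 0.38438379 -0.49326735  3.2248945 ]
7.25 0.38737705891651303 [-0.16971933 -3.20104248  9.38928998] [ 0.47815034 -0.20638676  0.13542975]
```

View pics/flip.png

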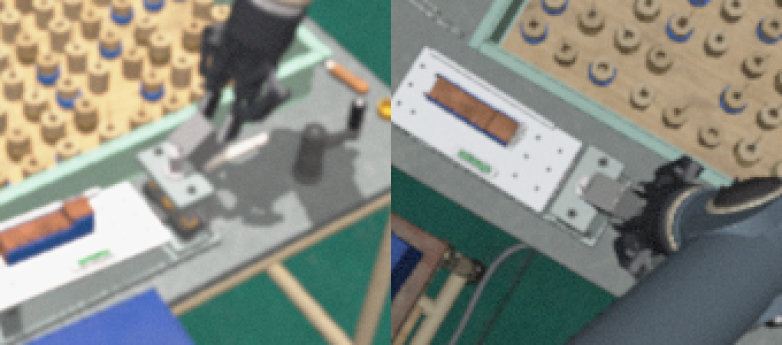

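The cover is up and leaning back at scene-crop (190,140), with the drive visible beneath it at (175,155). I'll carry it further past balance, release and check.

```bash
python3 - <<'E'
from plant import robot
from cam import *; from geo import *
import cv2
for th in (1.35,1.5,1.65):
    p,r=flip(th,.3); robot.move_straight(p,vel=.1,attitude=r)
robot.grip(.85)
s=robot.sense(); T=Rt.from_euler('xyz',s['tcp_rot'])
robot.move_straight(s['tcp_pos']-.09*T.apply(ez),vel=.2)
# go above crank, out of view of jack
hub=np.array([.3915,-.3307,0]); cy=np.radians(-125.6+90)
robot.goto([hub[0],hub[1],.20],[np.pi,0,cy])
s=robot.sense(); print(s['t'],s['opening'],s['wrist_force'],s['joint_pos'])
for n in('top','scene'):
    f=robot.grab_frame(n); np.savez(f'/tmp/{n}2.npz',**f)
f=np.load('/tmp/scene2.npz'); g=np.load('/tmp/top2.npz')
a=f['image'][150:230,300:420]; b=g['image'][190:270,305:425]
cv2.imwrite('pics/open.png',cv2.resize(np.hstack([a,b]),None,fx=3.3,fy=3.3,interpolation=2)[:,:,::-1])
for h in (f,g):
    P=cloud(h); A=(P-axis)@np.stack([bx,by,ez],1)
    m=(np.hypot(A[...,0],A[...,1])<.025)&(A[...,2]>.125)&(A[...,2]<.16); print('drive',m.sum(),P[m].mean(0),P[m][:,2].max())
    m=(A[...,0]<-.028)&(A[...,0]>-.11)&(np.abs(A[...,1])<.03)&(A[...,2]>.03)&(A[...,2]<.2); print('cover',m.sum(),A[m].mean(0),A[m].min(0),A[m].max(0))
E
```

```text
9.7 0.8488210579559324 [ 0.12435503 -0.31207956 -0.71252353] [-0.12499598  0.30579372  0.9163113   1.97784613 -0.29030332  0.99701419
  0.31100066]
drive 54 [ 0.4990279  -0.16448788  0.13814417] 0.15039710541594598
cover 344 [-0.0570672   0.00118745  0.10496181] [-0.08512264 -0.01865765  0.07131407] [-0.02873512  0.01970091  0.13705673]
drive 34 [ 0.5014123  -0.16720277  0.14078326] 0.1475952021356098
cover 316 [-0.0567125  -0.00097958  0.101204  ] [-0.08578573 -0.01759415  0.06903177] [-0.02827431  0.01623863  0.1349322 ]
```

View pics/open.png

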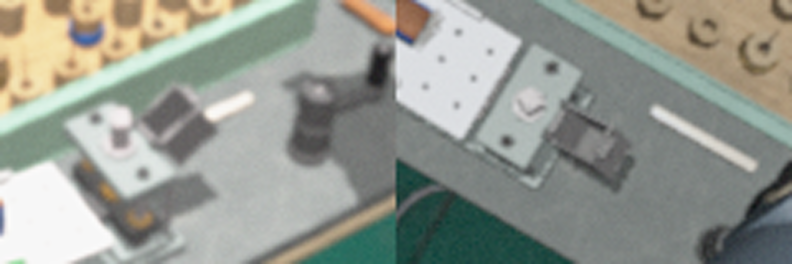

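The cover hangs open: its measured centre is x -57, z 101 mm in the base frame, and 2.6 rad predicts -56 and 101. The drive stands free at (530,103) in the right half. I'll take a close look at the drive's yaw.

```bash
python3 - <<'E'
from cam import *; from geo import *
import cv2
f=np.load('/tmp/scene2.npz'); g=np.load('/tmp/top2.npz'); out=[]
for h in(f,g):
    u,v=proj(h,axis+.14*ez); M=np.array([[16,0,200-16*u],[0,16,200-16*v]])
    im=cv2.warpAffine(h['image'],M,(400,400),flags=cv2.INTER_CUBIC)
    for k in range(4): # base-axis reference cross
        d=.014*(bx if k%2 else by)*(1 if k<2 else -1)
        pts=[proj(h,axis+.146*ez+s*d) for s in(1.0,1.3)]
        cv2.line(im,*[tuple(int(x) for x in (16*(a-u)+200,16*(b-v)+200)) for a,b in pts],(255,0,0) if k%2 else (0,0,255),2)
    out.append(im)
    A=(cloud(h)-axis); m=(np.hypot(A[...,0],A[...,1])<.016)&(A[...,2]>.13)&(A[...,2]<.16)
    Q=A[m][:,:2].astype(np.float32)*1000; print(m.sum(),cv2.minAreaRect(Q))
cv2.imwrite('pics/drive.png',np.hstack(out)[:,:,::-1])
E
```

```text
44 ((-1.2371816635131836, 0.3195152282714844), (12.856582641601562, 16.15459632873535), 26.881526947021484)
33 ((0.8788788318634033, -0.015852928161621094), (14.155096054077148, 13.527056694030762), 24.264646530151367)
```

View pics/drive.png

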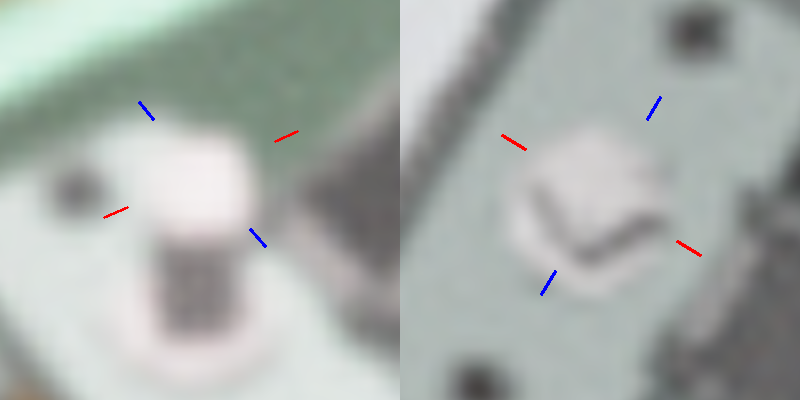

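Edge directions in the top view and the depth rectangles both put the drive's yaw at about 27° (mod 90). The crank arm is at -125.6°, so I'll turn it to -153°.

```bash
python3 - <<'E'
from plant import robot
from cam import *; from geo import *
import cv2
hub=np.array([.3926,-.3314]); cy=np.radians(-35.6); ax=np.array([.5018,-.1671]); dy=np.radians(-63.)
robot.move_straight([*hub,.12],vel=.2,attitude=[np.pi,0,cy])
robot.move_straight([*hub,.055],vel=.12)
robot.grip(.2,50); s=robot.sense(); print('grip',s['opening'],s['t'],s['wrist_force'],s['tcp_pos'])
robot.move_straight([*hub,.225],vel=.2)
s=robot.sense(); print('lift',s['opening'],s['wrist_force'])
robot.move_straight([*ax,.225],vel=.2,attitude=[np.pi,0,dy])
for n in('top','scene'):
    f=robot.grab_frame(n); np.savez(f'/tmp/{n}3.npz',**f)
c=robot.move_straight([*ax,.163],vel=.05,contact_N=10)
s=robot.sense(); print(c,s['t'],s['tcp_pos'],s['wrist_force'],s['torque'],s['tcp_rot'])
f=robot.grab_frame('scene');g=robot.grab_frame('top'); np.savez('/tmp/scene4.npz',**f)
a=f['image'][110:230,280:420]; b=g['image'][170:290,280:420]
cv2.imwrite('pics/seat.png',cv2.resize(np.hstack([a,b]),None,fx=2.8,fy=2.8,interpolation=2)[:,:,::-1])
E
```

```text
grip 0.32443982932357723 11.525 [-0.94450441  1.39734946  5.89440613] [ 0.39290214 -0.33154956  0.05579812]
lift 0.3248966682925805 [ 0.98382928 -0.50297484 -4.67141499]
True 14.8583 [ 0.50197148 -0.16686603  0.16581045] [-0.35649653  1.29011639  4.60756706] [0.0451057  0.07396242 0.02276991] [ 3.14143076e+00  7.54499993e-04 -1.09949260e+00]
```

View pics/seat.png

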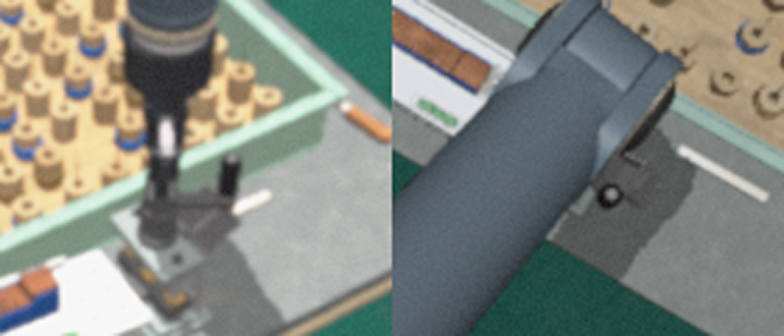

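Contact came at TCP z 0.1658. The grasp was at 0.0558, so the mouth is at z 0.110, fully seated. I'll release it, check reach around the circle, grip the knob and wind.

```bash
cat > wind.py <<'E'
from plant import robot
from geo import *
C=np.array([.5019,-.1670])
def pt(a,z=.182): return np.array([C[0]+.06*np.cos(a),C[1]+.06*np.sin(a),z])
def wind(a0,turns,vel=.13,n=24,fmax=45):
    N=max(1,int(np.ceil(abs(turns)*n))); worst=0
    for i in range(1,N+1):
        a=a0-2*np.pi*turns*i/N
        robot.move_straight(pt(a),vel=vel)
        F=np.linalg.norm(robot.sense()['wrist_force']); worst=max(worst,F)
        if F>fmax: print('force',F,'stopped at',i,N); break
    print('worst',worst,'t',robot.sense()['t']); return a
E
python3 - <<'E'
from wind import *
robot.grip(.55)
s=robot.sense(); p=s['tcp_pos']
robot.move_straight([p[0],p[1],.30],vel=.2)
A=np.radians(-153-np.arange(0,360,30)); best=None
lo=np.array([-2.59,-.33,-1.39,.1,-1.04,.21,-2.66]);hi=np.array([2.59,1.99,1.29,2.45,4.18,1.99,2.66])
for y in np.radians(np.arange(-90,90,15)):
    q=[robot.inverse_kinematics(pt(a),[np.pi,0,y]) for a in A]
    if any(x is None for x in q): continue
    q=np.array(q); m=min((q-lo).min(),(hi-q).min()); sp=np.ptp(q,axis=0).max()
    print(round(np.degrees(y)),round(m,2),round(sp,2))
    if best is None or m-.3*sp>best[0]: best=(m-.3*sp,y)
y=best[1]; a=np.radians(-153); print('yaw',np.degrees(y))
np.save('/tmp/yaw.npy',y)
robot.goto(pt(a,.26),[np.pi,0,y]); robot.grip(.55)
robot.move_straight(pt(a),vel=.15); robot.grip(.1,30)
s=robot.sense(); print(s['t'],s['opening'],s['wrist_force'],s['tcp_pos'])
a=wind(a,.25); s=robot.sense(); print(np.degrees(a),s['opening'],s['wrist_force'],s['tcp_pos'])
E
```

```text
-90 0.17 0.29
-75 0.22 0.29
-60 0.27 0.28
-45 0.32 0.28
-30 0.37 0.27
-15 0.37 0.28
0 0.37 0.28
15 0.37 0.28
30 0.37 0.28
45 0.37 0.28
60 0.38 0.28
75 0.38 0.28
yaw 75.0
19.3667 0.2158080343420246 [-1.42536124  0.06342725  4.87620277] [ 0.44874873 -0.19458577  0.1828086 ]
worst 6.503480271068501 t 20.9667
-243.0 0.21626049010311513 [-0.73870581  0.84011417  5.85489052] [ 0.47561788 -0.11305985  0.18231838]
```

```bash
cat > meas.py <<'E'
from cam import *; from geo import *
def tilt(f):
    A=((cloud(f)-axis)@np.stack([bx,by,ez],1)).reshape(-1,3)
    S=A[(A[:,0]>.03)&(A[:,0]<.23)&(np.abs(A[:,1])<.045)&(np.abs(A[:,2]-.074)<.018)]
    m=np.ones(len(S),bool)
    for _ in range(6):
        c=np.linalg.lstsq(np.c_[S[m,:2],np.ones(m.sum())],S[m,2],rcond=None)[0]; m=np.abs(S@[-c[0],-c[1],1]-c[2])<.004
    return -c[0],c@[.234,0,1],c@[.03,0,1],m.sum()
E
python3 - <<'E'
from wind import *; from meas import *
import cv2
a=wind(np.radians(-243),1.97); np.save('/tmp/a.npy',a); s=robot.sense(); print(np.degrees(a),s['opening'],s['wrist_force'],s['tcp_pos'])
robot.grip(.5); p=pt(a,.27); robot.move_straight(p,vel=.2)
robot.goto([.38,-.36,.28],[np.pi,0,float(np.load('/tmp/yaw.npy'))]); print(robot.sense()['t'])
for n in('scene','top'):
    f=robot.grab_frame(n); np.savez(f'/tmp/{n}5.npz',**f); print(n,tilt(f), 'before',tilt(np.load(f'/tmp/{n}2.npz')))
    P=cloud(f).reshape(-1,3)
    Q=P[(np.hypot(*(P[:,:2]-C).T)<.022)&(P[:,2]>.176)&(P[:,2]<.196)]; print(' hub top',len(Q),Q.mean(0) if len(Q) else 0)
    A=(P-axis)@np.stack([bx,by,ez],1)
    m=(A[:,0]<-.028)&(A[:,0]>-.11)&(np.abs(A[:,1])<.03)&(A[:,2]>.03)&(A[:,2]<.14); print(' cover',m.sum(),A[m].mean(0))
f=np.load('/tmp/scene5.npz'); g=np.load('/tmp/top5.npz')
a=f['image'][130:250,230:400]; b=g['image'][140:260,250:420]
cv2.imwrite('pics/wound.png',cv2.resize(np.hstack([a,b]),None,fx=2.3,fy=2.3,interpolation=2)[:,:,::-1])
E
```

```text
worst 9.143284836783529 t 33.7667
-952.2 0.21572871226163975 [ 0.51818248 -0.28189531  6.58232914] [ 0.46503102 -0.11882601  0.18180613]
35.7167
scene (np.float64(-0.0006864708183409174), np.float64(0.07870597163078094), np.float64(0.0785659315838394), np.int64(1362)) before (np.float64(-0.08879065444157833), np.float64(0.07896876654745025), np.float64(0.06085547304136828), np.int64(1297))
 hub top 113 [ 0.49923091 -0.16482452  0.18519468]
 cover 314 [-0.05898317  0.00288058  0.10502632]
top (np.float64(-0.0003202831075512152), np.float64(0.07747433142872985), np.float64(0.0774089936747894), np.int64(1579)) before (np.float64(-0.08920964628053127), np.float64(0.07766233902391358), np.float64(0.05946357118268519), np.int64(1557))
 hub top 123 [ 0.50162501 -0.16701948  0.18501923]
 cover 318 [-0.05663829 -0.00096595  0.10158174]
```

View pics/wound.png

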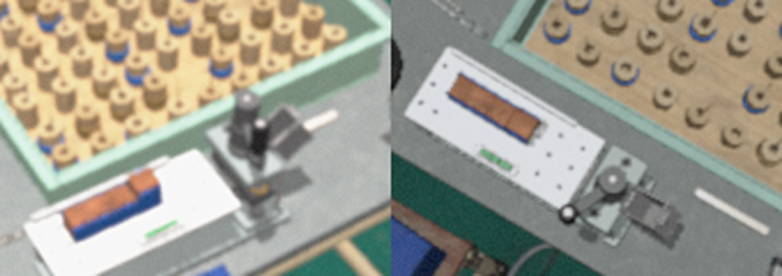

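The picture shows the crank upright on the drive (hub at about (612,180), right half), the cover open and the plate level. The numbers agree, so I'm handing in.

```bash
python3 -c "
from plant import robot
s=robot.sense(); print(s['t'],s['wrist_force']); robot.close_job()"
```

```text
35.8167 [0.03543842 0.04428399 0.27001664]
the job is handed in; nothing more can be done
```

The soldering table is level, with the crank seated on the drive and the cover open. I handed the job in at 35.8 s of the 72 s allowed. I flipped the cover over past its balance point, stood the crank on the drive, and wound it 2.22 turns clockwise by the knob.

Last checks, with the arm clear of everything:
- **Table:** tilt reads -0.0007 rad in the scene camera and -0.0003 in the top camera. It started at about -0.089, and the limit is ±0.0125.
- **Crank:** the hub top is at z 0.185, which puts the mouth at about 0.110 on the boss. It is within about 0.5 mm of the drive's axis in the top camera. The scene camera puts it 2–3 mm off, about the offset it showed on the hub and cover earlier.
- **Cover:** its centre matches the fully open position (2.6 rad) to within about 1 mm in the top camera and 5 mm in the scene camera.
- **Bystanders:** I did not measure them at the end. The arm did not knowingly touch any, and the solder stick looks unmoved in the last picture. The largest wrist force while winding was 9 N.

No check failed. The only disagreement was the 2–5 mm offset between the two cameras.

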